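# Tidy the cupboard shelf after the tap repair

### The arm

A 6-joint arm with a two-finger parallel gripper is mounted at the origin on the work surface. World frame = base frame: x ahead of the robot, y to its left, z up, the work surface at z = 0. Lengths are in m, angles in rad, forces in N, time in s.
With the tool pointing down it reaches from about 0.3 to 0.825 m from the base axis. Payload 5.4 kg.
Tool frame: the origin (TCP) lies on the centre line of the jaws, within the pads' length; the fingertips stand 11 mm ahead of it and the grasp point (between the pads) lies 8 mm behind it (arm.tips_ahead is the distance from the TCP to the fingertips, in m); z points along the fingers, y is the line along which they close (so a half turn about z gives the same grasp; the last joint's range is limited). The gripper opens to 92 mm and grips with 3 to 60 N. Pads are 20 mm wide; open, the fingers measure 128 mm over their backs; the gripper's body (75 mm by 189 mm) begins 69 mm behind the grasp point.
Start: joints at [1.043, 0.158, 1.597, -0, 1.386, -0.21], TCP at [0.18, 0.546, 0.226] pointing down, gripper open.
Joint ranges: [-2.91, 2.91], [-0.94, 2.29], [0.18, 2.7], [-1.29, 4.43], [0.17, 2.64], [-3, 3]. Speed limits (rad/s): [2.57, 2.57, 3.14, 3.14, 3.14, 3.14].

### API

Orientations are given as a unit quaternion [x, y, z, w].
In Python, from plant import status, vision, arm gives the robot as it stands.
- The arm moves only by the tool arm_command, never from a script. Its argument "plan" is a list that holds one entry, the list of rows, each a list of 7 numbers: the turn, a rotation vector about the tool's x, y, z in units of 6 degrees (1.0 is 6 degrees), then the shift along the tool's x, y, z in mm, then the opening, from -1 (shut) to 1 (fully open). A call has 1 to 8 rows; each row is the pose to reach, as a shift and turn from the pose commanded when the call began, along the tool's axes at that moment; what a row does not reach only later rows make up. A row lasts 1/12 s, in which the tool goes at most 41.7 mm and 7.16 degrees, less where a joint would pass 70% of its speed; a pose out of reach is approached as far as the arm can. A call with a gripper value outside its range is refused whole. The fingers move at their own pace and stop on an object; "newtons" is the grip in N (left out, the last holds). Time passes only in rows, so rows that repeat a pose let the fingers close. It gives the time, the measured TCP pose, the force, the opening and the grip force at its end, in the units of the state.
- status.observe(): the state, without advancing time (a new reading comes with each control period).
- vision.snapshot(name): name is "scene" or "top" or "wrist"; returns a dict with "pixels" (400x640x3 uint8, red, green, blue), "depth" (400x640 float32, m along the optical axis (not along the pixel's ray), 0 where there is no reading), "vfov" (degrees; the focal length in pixels is half the picture's height over the tangent of half this angle, whatever the lens; pixels are square), "cx", "cy" (the principal point, pixels), "T" (4x4, takes a point from camera to world coordinates). Camera axes: x right, y up, looking along -z (the intrinsics and any distortion apply to the point x, -y, -z); pixel columns grow to the right and rows downward; lengths in m; the calibration is good to about 2 mm. A picture is of the moment at which its call begins.
- arm.job_done(): hands the job in; it is judged then, once.
The state is a dict: "time_s": time; "joint_pos": joint angles; "joint_velocities": joint speeds; "effort": joint torques, N m; "position": TCP position; "tool_rot": TCP orientation; "force": force on the tool from outside, world axes, zero at the start; "ft_torque": the same for the moment, N m; "finger_gap": finger opening in m; "grip_force": force on a finger pad.
Only numpy, scipy, OpenCV 4.12 (cv2) and the standard library are available. Lean on these libraries where they do the work, as an engineer would, in place of code of your own. Each camera call takes 0.05 s, during which the arm holds its last target. There are 200 camera calls.

### The job

Clear every piece of debris lying on the shelf (wood offcuts, paper balls, duct offcuts) into the waste tub. Put the spare ceramic disc cartridge from the crate away inside the parts case, leaving the other fittings in the crate, and then slide the case's lid shut until you feel it come up against its stop. Leave the soap dish, the plunger handle and the jar where they are.

Things in the scene. Friction and masses are not known exactly. Their poses are not given: they have to be found in the camera images.
- bin: the waste tub: grey plastic open-topped tub, 180 x 180 mm, 80 mm high, 4 mm walls and floor, fixed to the shelf. It and the crate may stand on either side. Origin: centre of its underside, z up
- crate: the parts crate: shallow plywood box, 180 (x) x 150 (y) mm, 40 mm high, 5 mm walls and floor, fixed; holds the cartridge among other fittings. Origin: centre of its underside
- case: the compact black parts case, fixed: 90 (x) x 130 (y) mm, 62 mm high, 4 mm walls and floor, empty. A flat lid slides along its y axis on top. Slid fully open it uncovers the inside from the -y wall to 25 mm on the +y side of the centre. Low guide rails run on beside the lid for 95 mm past the +y wall. Origin: centre of its underside
- case_lid (a joint): slide of the parts case's lid in m along the case's +y: 0 against its stop, fully shut; 0.09 fully open. It stays where it is left and takes about 2 N to slide
- lid_tab (a point): centre of the top of the upright rib on the lid: 50 mm long along the case's x, 8 mm thick along its y, standing 20 mm above the lid plate; its top is 89 mm above the shelf, the lid plate's top 69 mm. At the middle of the lid; moves with it
- cartridge: the ceramic disc tap cartridge: white round body 35 mm in diameter and 30 mm high with two small lugs at the foot (41 mm over them, along x), and on top a square brass stem 10 x 10 mm (sides along x and y), 18 mm tall; 48 mm in all. Stands upright in the crate, the only part there with a stem. About 60 to 100 g. Origin: centre of its underside, z along the stem
- nut_a: a stainless hexagonal flexible-connector nut with a short collar, 32 mm across, 26 mm high. Stays in the crate. Origin: centre of its underside
- nut_b: a stainless hexagonal flexible-connector nut with a short collar, 32 mm across, 26 mm high. Stays in the crate. Origin: centre of its underside
- plug: a plain round brass blanking plug, 35 mm in diameter, 24 mm high, no stem. Stays in the crate. Origin: centre of its underside
- tee: a small copper tee, 44 mm long along x, 18 mm thick, with a stub standing up to 29 mm. Stays in the crate. Origin: centre of its underside
- wood_a: a softwood block offcut 44 x 26 x 22 mm (x, y, z). Debris; may be absent. Origin: centre of its underside
- wood_b: a softwood block offcut 44 x 26 x 22 mm (x, y, z). Debris; may be absent. Origin: centre of its underside
- ball_a: a crumpled ball of paper, firm, about 36 mm across and 32 mm high, with a flat underside. Debris; may be absent. Origin: centre of its underside
- ball_b: a crumpled ball of paper, firm, about 36 mm across and 32 mm high, with a flat underside. Debris; may be absent. Origin: centre of its underside
- duct_a: an offcut of white square plastic duct, 40 mm long along x, 30 x 30 mm in section, 3 mm walls, open at both x ends. Debris; may be absent. Origin: centre of its underside, 15 mm below its middle
- duct_b: an offcut of white square plastic duct, 40 mm long along x, 30 x 30 mm in section, 3 mm walls, open at both x ends. Debris; may be absent. Origin: centre of its underside, 15 mm below its middle
- soap_dish: a chrome soap dish, 85 x 120 mm, 22 mm high, a bystander. Origin: centre of its underside
- plunger_handle: a plunger handle lying on the shelf beyond the case, 250 mm long along its x (from -120 to +130 mm), 32 mm thick black rubber grip on its +x half. A bystander. Origin: on its underside
- grease_jar: a closed jar, 56 mm in diameter and 60 mm high, a bystander. Origin: centre of its underside

How it is judged:
On the way, in this order (a step that is already met when the one before it is completed fails the run):
1. the cartridge is inside the parts case (x of cartridge in the frame of case between -0.042 and 0.042 m and y of cartridge in the frame of case between -0.062 and 0.062 m and z of cartridge in the frame of case between -0.002 and 0.04 m), for 0.2 s.
2. the case's lid is slid fully shut over it (value of joint case_lid below 0.004 m), for 0.2 s.
At the end, for the whole second after the job is handed in: Every piece of debris present is inside the waste tub, within its walls and with its origin below the rim; the cartridge is inside the parts case; the lid is within 4 mm of its stop; the two nuts, the plug and the tee are in the crate; debris and cartridge are at rest (all of step 1 and value of joint case_lid below 0.004 m and linear speed of each of cartridge, wood_a, wood_b, ball_a, ball_b, duct_a, duct_b below 0.03 m/s and x of wood_a in the frame of bin between -0.088 and 0.088 m and y of wood_a in the frame of bin between -0.088 and 0.088 m and z of wood_a in the frame of bin between -0.002 and 0.08 m and x of wood_b in the frame of bin between -0.088 and 0.088 m and y of wood_b in the frame of bin between -0.088 and 0.088 m and z of wood_b in the frame of bin between -0.002 and 0.08 m and x of ball_a in the frame of bin between -0.088 and 0.088 m and y of ball_a in the frame of bin between -0.088 and 0.088 m and z of ball_a in the frame of bin between -0.002 and 0.08 m and x of ball_b in the frame of bin between -0.088 and 0.088 m and y of ball_b in the frame of bin between -0.088 and 0.088 m and z of ball_b in the frame of bin between -0.002 and 0.08 m and x of duct_a in the frame of bin between -0.088 and 0.088 m and y of duct_a in the frame of bin between -0.088 and 0.088 m and z of duct_a in the frame of bin between -0.002 and 0.08 m and x of duct_b in the frame of bin between -0.088 and 0.088 m and y of duct_b in the frame of bin between -0.088 and 0.088 m and z of duct_b in the frame of bin between -0.002 and 0.08 m and x of nut_a in the frame of crate between -0.087 and 0.087 m and y of nut_a in the frame of crate between -0.072 and 0.072 m and z of nut_a in the frame of crate between -0.002 and 0.045 m and x of nut_b in the frame of crate between -0.087 and 0.087 m and y of nut_b in the frame of crate between -0.072 and 0.072 m and z of nut_b in the frame of crate between -0.002 and 0.045 m and x of plug in the frame of crate between -0.087 and 0.087 m and y of plug in the frame of crate between -0.072 and 0.072 m and z of plug in the frame of crate between -0.002 and 0.045 m and x of tee in the frame of crate between -0.087 and 0.087 m and y of tee in the frame of crate between -0.072 and 0.072 m and z of tee in the frame of crate between -0.002 and 0.045 m); the robot touches nothing.
It fails at once if the soap dish is moved more than 4 cm (distance of soap_dish from where it was at the start of the episode above 0.04 m).
It fails at once if the plunger handle is moved more than 4 cm (distance of plunger_handle from where it was at the start of the episode above 0.04 m).
It fails at once if the grease jar is moved more than 4 cm (distance of grease_jar from where it was at the start of the episode above 0.04 m).
Of wood_a, wood_b, ball_a, ball_b, duct_a, duct_b only 4 to 6 are there at a start; the rules pass over those that are not, and their reading is None.
At some moment in a run one of wood_a, wood_b, ball_a, ball_b, duct_a, duct_b may be knocked a few centimetres aside while the robot is not near it.
Once in a run the grip may slacken for a moment while it holds something.
It also fails if it takes over 210 s, if anything falls off the work surface, if the arm or the gripper's body presses on something with over 40 N, if the wrist force passes 120 N, or if a joint passes its speed limit or range.

## Working session

There is one attempt and no reset: what is moved stays moved. The work goes in short steps, Python scripts to look and compute and a tool call to move; the robot and the scene stay as the last step left them, time stands still between calls to the robot, and variables do not carry over. Pictures are saved under pics/ and viewed, at most 14 in all, crops included, and the job is handed in when it is done.

Besides the shell and the picture viewer there is one more tool, called as name([rows], argument=value, ...), one row to a line, values as JSON. arm_command: Moves the arm, as the interface text tells. Its arguments: {"type":"object","properties":{"plan":{"type":"array","items":{"type":"array","items":{"type":"array","items":{"type":"number"}}}},"newtons":{"type":"number"}},"required":["plan"]}

```bash
mkdir -p pics; ls; cat > h.py <<'E'
import numpy as np, cv2
from plant import status, vision, arm
def snap(n,save=None):
    s=vision.snapshot(n)
    if save: cv2.imwrite('pics/'+save,cv2.cvtColor(s['pixels'],cv2.COLOR_RGB2BGR))
    return s
def cloud(s):
    d=s['depth'];h,w=d.shape;f=h/2/np.tan(np.radians(s['vfov'])/2)
    u,v=np.meshgrid(np.arange(w),np.arange(h))
    P=np.stack([(u-s['cx'])/f*d,-(v-s['cy'])/f*d,-d],-1)
    W=P@s['T'][:3,:3].T+s['T'][:3,3]; W[d==0]=np.nan
    return W
E
python3 - <<'E'
from h import *
print(status.observe())
for n in ['top','scene','wrist']:
    s=snap(n,n+'1.png'); print(n,{k:v for k,v in s.items() if k not in('pixels','depth')}, (s['depth']>0).mean())
    np.savez('s_'+n+'1.npz',**{k:v for k,v in s.items()})
E
```

```text
pics
{'time_s': 0.0, 'joint_pos': array([ 1.04290892e+00,  1.59048374e-01,  1.59819084e+00, -7.92847511e-07,
        1.38617618e+00, -2.10106808e-01]), 'joint_velocities': array([-0.00033175, -0.00165007,  0.00067841,  0.00099965, -0.00112817,
       -0.00046911]), 'effort': array([-6.92374397e-05, -3.85588145e+01, -3.22099507e+01,  7.00510573e-02,
        3.81695805e-02, -1.54290537e-04]), 'position': array([0.17938719, 0.54568666, 0.22464   ]), 'tool_rot': array([ 1.58222443e-01,  9.87403073e-01, -8.50166194e-04, -3.28349897e-04]), 'force': array([-0.00516077, -0.39802135, -0.45410375]), 'ft_torque': array([-0.02293583, -0.0148496 ,  0.01583354]), 'grip_force': 0.0, 'finger_gap': 0.09182906164087033}
top {'vfov': 52.71961935800209, 'cx': 319.2537413285202, 'cy': 200.42763853656282, 'T': array([[ 0.01942437,  0.99058718, -0.13549812,  0.44371693],
       [-0.99978054,  0.01818107, -0.01040736,  0.00288809],
       [-0.00784589,  0.13567054,  0.99072294,  1.0705446 ],
       [ 0.        ,  0.        ,  0.        ,  1.        ]])} 0.99601953125
scene {'vfov': 57.20716412355938, 'cx': 325.27684820687546, 'cy': 203.19382535442224, 'T': array([[ 0.07954398, -0.76802464,  0.63546118,  1.25883336],
       [ 0.99681093,  0.05720381, -0.05563891, -0.06774168],
       [ 0.00638126,  0.6378604 ,  0.77012557,  0.93334209],
       [ 0.        ,  0.        ,  0.        ,  1.        ]])} 0.99600390625
wrist {'vfov': 61.29050538924037, 'cx': 322.8293719130176, 'cy': 203.50296031933078, 'T': array([[ 0.31291238, -0.91881906, -0.2405356 ,  0.11092971],
       [ 0.94978094,  0.30233408,  0.08068619,  0.56907449],
       [-0.0014139 , -0.25370384,  0.96728091,  0.38320264],
       [ 0.        ,  0.        ,  0.        ,  1.        ]])} 0.99583984375
```

View pics/top1.png

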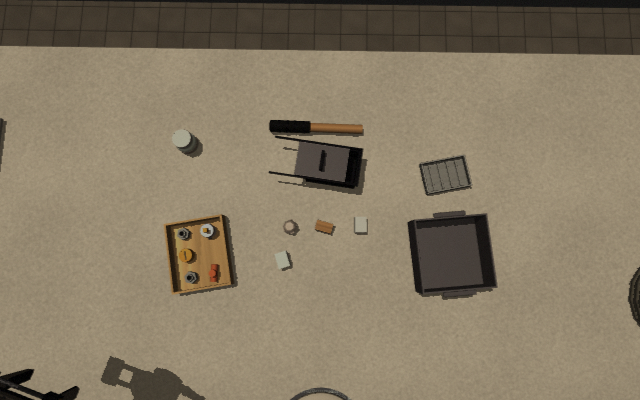

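View pics/scene1.png

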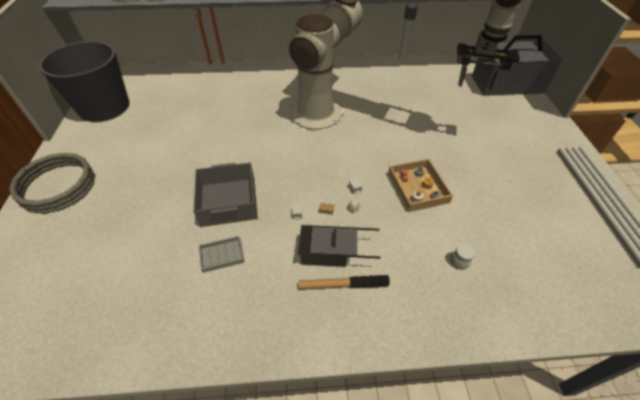

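The top view shows the crate at about (200,255), the case with its lid partly open at (330,163), and the tub at (452,253). The debris is a ball (290,227), a wood block (324,226) and ducts at (361,225) and (283,260). The soap dish, handle and jar are behind.

```bash
python3 - <<'E'
from h import *
for n in ['top','scene']:
    s=dict(np.load(f's_{n}1.npz')); W=cloud(s); z=W[...,2]
    tab=np.nanmedian(z[150:350,100:560] if n=='top' else z[150:330,150:500]); print(n,'table z',tab)
    m=((z>0.012)&(z<.13)&(W[...,0]>0.2)&(W[...,0]<.95)&(abs(W[...,1])<.7)).astype(np.uint8)
    c,l,st,ce=cv2.connectedComponentsWithStats(m)
    for i in range(1,c):
        if st[i,4]<25: continue
        p=W[l==i]; r=cv2.minAreaRect(p[:,:2].astype(np.float32)*1000)
        print(ce[i].round(),st[i,4],'ctr',np.round(r[0]),'size',np.round(r[1]),'ang',round(r[2],1),'ztop',np.percentile(p[:,2],95).round(4))
E
```

```text
top table z 0.0015197153501291805
[312. 127.] 961 ctr [785.  27.] size [249.  32.] ang 87.9 ztop 0.0342
[185. 141.] 465 ctr [737. 371.] size [53. 53.] ang 0.6 ztop 0.0636
[325. 162.] 2448 ctr [684.  24.] size [227. 100.] ang 82.3 ztop 0.0737
[446. 173.] 338 ctr [ 665. -319.] size [ 85. 122.] ang 12.0 ztop 0.0255
[457. 255.] 2314 ctr [ 457. -318.] size [204. 182.] ang 6.1 ztop 0.0826
[195. 253.] 1049 ctr [443. 322.] size [180. 153.] ang 10.9 ztop 0.0434
[361. 224.] 183 ctr [526. -94.] size [38. 29.] ang 0.6 ztop 0.0341
[290. 227.] 150 ctr [517.  89.] size [35. 33.] ang 46.4 ztop 0.0356
[324. 226.] 171 ctr [520.   1.] size [43. 26.] ang 75.0 ztop 0.026
[208. 230.] 179 ctr [503. 301.] size [34. 34.] ang 48.1 ztop 0.0529
[183. 234.] 113 ctr [494. 367.] size [28. 29.] ang 84.1 ztop 0.0345
[186. 255.] 167 ctr [439. 354.] size [31. 35.] ang 2.1 ztop 0.033
[282. 259.] 195 ctr [432. 106.] size [40. 31.] ang 18.7 ztop 0.0345
[214. 273.] 139 ctr [396. 282.] size [19. 43.] ang 90.0 ztop 0.0365
[191. 277.] 122 ctr [383. 340.] size [27. 29.] ang 46.4 ztop 0.0338
scene table z -0.0003724973544526611
[420. 185.] 1161 ctr [443. 321.] size [187. 154.] ang 10.7 ztop 0.0402
[223. 193.] 2120 ctr [ 459. -319.] size [208. 182.] ang 6.1 ztop 0.0803
[420. 171.] 58 ctr [387. 339.] size [27. 26.] ang 52.7 ztop 0.0312
[355. 184.] 107 ctr [434. 105.] size [44. 31.] ang 17.9 ztop 0.0319
[428. 183.] 93 ctr [440. 354.] size [33. 36.] ang 60.2 ztop 0.0295
[354. 205.] 95 ctr [522.  87.] size [35. 28.] ang 54.4 ztop 0.0326
[326. 208.] 110 ctr [522.  -0.] size [44. 28.] ang 77.6 ztop 0.0234
[297. 209.] 105 ctr [528. -95.] size [29. 40.] ang 88.5 ztop 0.0322
[331. 244.] 2141 ctr [684.  24.] size [228. 102.] ang 82.3 ztop 0.0708
[220. 253.] 313 ctr [ 666. -320.] size [ 89. 120.] ang 11.9 ztop 0.0239
[463. 256.] 422 ctr [742. 372.] size [53. 53.] ang 16.6 ztop 0.0607
[347. 282.] 902 ctr [791.  27.] size [248.  31.] ang 88.8 ztop 0.0314
```

The depth clouds from the two views agree and show four pieces of debris. Next is a move helper, then close looks with the wrist camera.

```bash
cat >> h.py <<'E'
from scipy.spatial.transform import Rotation as R
import json
def Rt(phi):
    c,s=np.cos(np.radians(phi)),np.sin(np.radians(phi)); return np.array([[-s,c,0],[c,s,0],[0,0,-1]])
def steps(wps,start=None):
    """wps: (x,y,z mm, phi deg, opening, rows); prints shifts/turns in tool axes for calls of <=8 rows"""
    o=status.observe(); p=o['position']*1000; M=R.from_quat(o['tool_rot']).as_matrix()
    print('now',p.round(1),'phi',np.degrees(np.arctan2(M[1,1],M[0,1])).round(1),'gap',round(o['finger_gap'],4),'t',round(o['time_s'],1))
    rows=[];p0,M0=p,M
    for x,y,z,phi,g,n in wps:
        if len(rows)+n>8: print(json.dumps(rows)); rows=[];p0,M0=pl,Ml
        cand=[Rt(phi),Rt(phi+180)]; Mp=Ml if 'Ml' in locals() else M
        Mt=max(cand,key=lambda m:np.trace(Mp.T@m))
        t=np.array([x,y,z]); rv=R.from_matrix(M0.T@Mt).as_rotvec(degrees=True)/6; d=M0.T@(t-p0)
        rows+=[[round(float(v),2) for v in rv]+[round(float(v),1) for v in d]+[g]]*n
        pl,Ml=t,Mt
    print(json.dumps(rows))
E
python3 - <<'E'
from h import *
steps([(460,300,250,90,0.2,8)])
steps([(460,300,250,90,0.2,8),(660,10,250,82.3,0.2,8),(660,10,250,82.3,0.2,4)])
E
```

```text
now [179.5 545.8 224.8] phi 71.8 gap 0.0918 t 0.1
[[-0.01, -0.0, -3.03, -343.3, -145.8, -25.1, 0.2], [-0.01, -0.0, -3.03, -343.3, -145.8, -25.1, 0.2], [-0.01, -0.0, -3.03, -343.3, -145.8, -25.1, 0.2], [-0.01, -0.0, -3.03, -343.3, -145.8, -25.1, 0.2], [-0.01, -0.0, -3.03, -343.3, -145.8, -25.1, 0.2], [-0.01, -0.0, -3.03, -343.3, -145.8, -25.1, 0.2], [-0.01, -0.0, -3.03, -343.3, -145.8, -25.1, 0.2], [-0.01, -0.0, -3.03, -343.3, -145.8, -25.1, 0.2]]
now [179.5 545.8 224.8] phi 71.8 gap 0.0918 t 0.1
[[-0.01, -0.0, -3.03, -343.3, -145.8, -25.1, 0.2], [-0.01, -0.0, -3.03, -343.3, -145.8, -25.1, 0.2], [-0.01, -0.0, -3.03, -343.3, -145.8, -25.1, 0.2], [-0.01, -0.0, -3.03, -343.3, -145.8, -25.1, 0.2], [-0.01, -0.0, -3.03, -343.3, -145.8, -25.1, 0.2], [-0.01, -0.0, -3.03, -343.3, -145.8, -25.1, 0.2], [-0.01, -0.0, -3.03, -343.3, -145.8, -25.1, 0.2], [-0.01, -0.0, -3.03, -343.3, -145.8, -25.1, 0.2]]
[[0.0, 0.0, 1.28, -200.0, -290.0, 0.0, 0.2], [0.0, 0.0, 1.28, -200.0, -290.0, 0.0, 0.2], [0.0, 0.0, 1.28, -200.0, -290.0, 0.0, 0.2], [0.0, 0.0, 1.28, -200.0, -290.0, 0.0, 0.2], [0.0, 0.0, 1.28, -200.0, -290.0, 0.0, 0.2], [0.0, 0.0, 1.28, -200.0, -290.0, 0.0, 0.2], [0.0, 0.0, 1.28, -200.0, -290.0, 0.0, 0.2], [0.0, 0.0, 1.28, -200.0, -290.0, 0.0, 0.2]]
[[0.0, 0.0, 0.0, 0.0, 0.0, 0.0, 0.2], [0.0, 0.0, 0.0, 0.0, 0.0, 0.0, 0.2], [0.0, 0.0, 0.0, 0.0, 0.0, 0.0, 0.2], [0.0, 0.0, 0.0, 0.0, 0.0, 0.0, 0.2]]
```

arm_command([
  [[0,0,-3,-330,-140,-25,0.2],[0,0,-3,-330,-140,-25,0.2],[0,0,-3,-330,-140,-25,0.2],[0,0,-3,-330,-140,-25,0.2],[0,0,-3,-330,-140,-25,0.2],[0,0,-3,-330,-140,-25,0.2],[0,0,-3,-330,-140,-25,0.2],[0,0,-3,-330,-140,-25,0.2]],
])

```text
time_s: 0.82
position: [0.4257, 0.3301, 0.2483]
tool_rot: [0.002, 1.0, -0.0, -0.0]
force: [0.0, -0.0, -0.9]
finger_gap: 0.0553
grip_force: 0.0
```

arm_command([
  [[0,0,0,0,0,0,0.2],[0,0,0,0,0,0,0.2],[0,0,0,0,0,0,0.2]],
])

```text
time_s: 1.07
position: [0.4242, 0.3319, 0.2479]
tool_rot: [0.002, 1.0, 0.0, -0.001]
force: [-0.5, -0.9, -0.3]
finger_gap: 0.0556
grip_force: 0.0
```

```bash
sed -i 's/    print(json.dumps(rows))$/    show(rows)/; s/print(json.dumps(rows)); rows/show(rows); rows/' h.py; cat >> h.py <<'E'
def show(rows):
    from itertools import groupby
    print('CALL', '; '.join(f'{len(list(g))}x {k}' for k,g in groupby(rows)))
E
cat > seg.py <<'E'
from h import *
import sys
def seg(s,zmin,zmax,minpx=60,box=None):
    W=cloud(s); z=W[...,2]
    m=((z>zmin)&(z<zmax)).astype(np.uint8)
    if box: m&=((W[...,0]>box[0])&(W[...,0]<box[1])&(W[...,1]>box[2])&(W[...,1]<box[3])).astype(np.uint8)
    c,l,st,ce=cv2.connectedComponentsWithStats(m)
    for i in range(1,c):
        if st[i,4]<minpx: continue
        p=W[l==i]; r=cv2.minAreaRect(p[:,:2].astype(np.float32)*1000)
        print(ce[i].round(),st[i,4],'ctr',np.round(r[0],1),'size',np.round(r[1],1),'ang',round(r[2],1),'z',np.percentile(p[:,2]*1000,[5,50,95]).round(1))
E
python3 - <<'E'
from seg import *
s=snap('wrist','w2.png'); W=cloud(s)
print(status.observe()['position'],'table',np.nanmedian(W[...,2][abs(W[...,2])<.01]))
print('stem');seg(s,.046,.07)
print('tops');seg(s,.02,.038)
print('fine');seg(s,.012,.06)
E
```

```text
[0.4236841  0.33242797 0.24788203] table -0.0005637904369780733
stem
[297. 252.] 97 ctr [502.2 303.1] size [10.8 10.1] ang 5.8 z [47.7 52.  53.6]
tops
[369. 147.] 158 ctr [388.4 384.7] size [86.6  1. ] ang 10.7 z [21.1 29.9 37.7]
[331. 143.] 534 ctr [382.1 342.2] size [30.3 27.6] ang 77.6 z [21.2 23.1 31.3]
[249. 184.] 406 ctr [430.2 249.8] size [119.7   1.8] ang 10.2 z [21.  29.5 37.2]
[279. 154.] 470 ctr [394.8 283.8] size [43.1 17.8] ang 0.4 z [20.5 23.6 34.4]
[127. 187.] 1063 ctr [431.2 108. ] size [40.  31.6] ang 18.4 z [23.1 29.1 30.6]
[343. 192.] 707 ctr [437.7 356.6] size [33.4 33.4] ang 89.9 z [26.6 28.3 29.5]
[379. 211.] 88 ctr [460.4 398.4] size [62.6  1.2] ang 10.7 z [21.4 29.6 37.4]
[353. 236.] 449 ctr [493.6 368.3] size [27.5 30.8] ang 83.7 z [21.2 23.2 31.3]
[299. 244.] 609 ctr [501.8 303.4] size [34.7 34.7] ang 1.9 z [24.2 34.1 35.6]
[126. 255.] 605 ctr [514.4  93.4] size [36.1 29.6] ang 39.6 z [21.  28.2 32.1]
[ 55. 256.] 689 ctr [518.7   2.8] size [44.6 27. ] ang 76.4 z [20.2 21.3 22.4]
[322. 265.] 646 ctr [527.8 332. ] size [  5.8 125.8] ang 9.3 z [21.  29.4 37.1]

[... 257 characters left out ...]
642 ctr [394.6 283.7] size [18.1 44.1] ang 89.8 z [15.2 21.9 34.2]
[129. 186.] 1186 ctr [431.1 108.1] size [40.1 31.7] ang 18.7 z [16.4 29.  30.5]
[343. 191.] 739 ctr [437.6 356.6] size [33.4 33.6] ang 89.9 z [22.1 28.2 29.5]
[352. 235.] 498 ctr [493.2 368.3] size [27.6 31.6] ang 83.7 z [16.4 23.  31.3]
[298. 244.] 788 ctr [501.8 303.4] size [34.7 34.7] ang 1.9 z [18.4 34.2 52.2]
[ 57. 255.] 914 ctr [518.6   2.8] size [44.8 27.2] ang 75.3 z [14.  21.  22.3]
[128. 254.] 723 ctr [514.5  93.9] size [37.1 32. ] ang 44.0 z [15.5 26.7 32. ]
[322. 266.] 1385 ctr [528.4 331.2] size [ 10.5 130.3] ang 9.5 z [14.1 32.  40.1]
[354. 387.] 338 ctr [718.8 375.5] size [53.7 20.6] ang 89.6 z [12.5 20.6 29.1]
```

arm_command([
  [[0,0,1.3,-220,-300,0,0.2],[0,0,1.3,-220,-300,0,0.2],[0,0,1.3,-220,-300,0,0.2],[0,0,1.3,-220,-300,0,0.2],[0,0,1.3,-220,-300,0,0.2],[0,0,1.3,-220,-300,0,0.2],[0,0,1.3,-220,-300,0,0.2],[0,0,1.3,-220,-300,0,0.2]],
])

```text
time_s: 1.78
position: [0.6211, 0.0626, 0.2481]
tool_rot: [0.068, 0.998, 0.0, -0.0]
force: [-0.4, 0.1, 0.1]
finger_gap: 0.0551
grip_force: 0.0
```

arm_command([
  [[0,0,0,0,0,0,0.2],[0,0,0,0,0,0,0.2],[0,0,0,0,0,0,0.2]],
])

```text
time_s: 2.03
position: [0.6201, 0.0641, 0.2479]
tool_rot: [0.069, 0.998, 0.0, -0.001]
force: [0.1, 0.2, -0.8]
finger_gap: 0.0549
grip_force: 0.0
```

```bash
python3 - <<'E'
from seg import *
s=snap('wrist','w3.png'); W=cloud(s)
np.savez('w3.npz',**s)
print(status.observe()['position'],'table',np.nanmedian(W[...,2][abs(W[...,2])<.01]))
b=(.55,.8,-.15,.2)
print('tab');seg(s,.078,.1,30,b)
print('lid');seg(s,.065,.1,60,b)
print('case');seg(s,.055,.1,60,b)
print('all');seg(s,.012,.12,60)
E
```

```text
[0.61998121 0.06446793 0.24820056] table -0.0005711496452737164
tab
[279. 255.] 434 ctr [680.6  10.7] size [ 8.3 50.2] ang 81.8 z [81.2 88.1 89.3]
lid
[287. 241.] 9169 ctr [682.4  25.4] size [228.4  98.4] ang 82.1 z [66.9 68.3 74.3]
case
[282. 241.] 9986 ctr [682.4  25.4] size [228.4  98.4] ang 82.1 z [62.  68.2 70.5]
all
[24. 93.] 5933 ctr [ 480.5 -233.3] size [ 72.6 169.5] ang 67.5 z [14.8 40.2 77.5]
[341.   6.] 425 ctr [440.7 110.4] size [21.1 30.1] ang 18.2 z [16.3 29.1 30.6]
[542.  42.] 3090 ctr [487.1 329.8] size [ 90.1 148.4] ang 10.6 z [13.7 31.7 40.2]
[594.  21.] 922 ctr [493.8 368.1] size [28.2 32.4] ang 23.3 z [14.2 22.9 31.3]
[535.  38.] 1423 ctr [502.7 302.4] size [35.1 34.4] ang 76.8 z [15.7 34.2 52.3]
[334.  83.] 919 ctr [516.4  91. ] size [36.3 35.8] ang 33.3 z [17.5 27.9 32.2]
[254.  97.] 1024 ctr [519.1   2.3] size [44.2 25.9] ang 75.2 z [19.8 21.2 22.6]
[169. 115.] 1291 ctr [525.9 -92.1] size [40.1 31.1] ang 0.4 z [17.4 29.1 30.5]
[284. 249.] 13836 ctr [710.2  21.6] size [228.4 154.4] ang 82.2 z [19.7 67.8 69.8]
[ 53. 245.] 981 ctr [ 659.6 -297. ] size [85.1 80.4] ang 12.0 z [13.1 20.  22. ]
[599. 244.] 3091 ctr [736.4 373. ] size [53.8 53.9] ang 12.0 z [17.1 55.5 60.3]
```

View pics/w3.png

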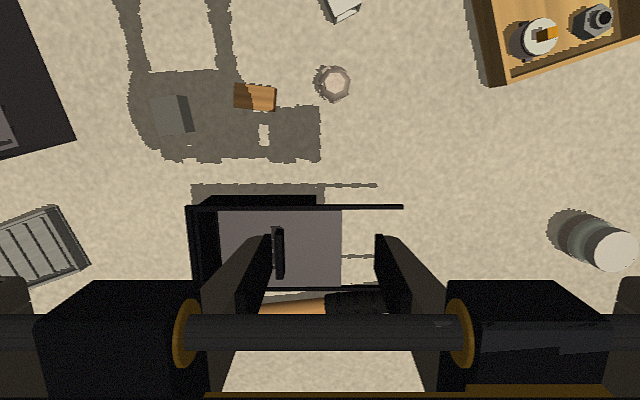

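The wrist view shows the lid about 33 mm open, with the tab at pixel (279,252), world (681,11). I'll grip the tab and slide it 57 mm further open.

```bash
python3 - <<'E'
from h import *
u=np.array([.1374,.9905]);t=np.array([680.6,10.7]); e=t+58*u
steps([(*t,130,82.1,0,6),(*t,130,82.1,0,1),(*t,83,82.1,0,4),(*t,83,82.1,-1,4),(*e,83,82.1,-1,8),(*e,83,82.1,0,3),(*e,140,82.1,0,3)])
E
```

```text
now [620.   64.5 248.2] phi 82.1 gap 0.0551 t 2.1
CALL 7x [0.0, -0.01, 0.01, -67.5, -45.0, 118.1, 0]
CALL 4x [0.0, 0.0, 0.0, 0.0, 0.0, 47.0, 0]; 4x [0.0, 0.0, 0.0, 0.0, 0.0, 47.0, -1]
CALL 8x [0.0, 0.0, 0.0, 0.0, 58.0, 0.0, -1]
CALL 3x [0.0, 0.0, 0.0, 0.0, 0.0, 0.0, 0]; 3x [0.0, 0.0, 0.0, 0.0, 0.0, -57.0, 0]
```

arm_command([
  [[0,0,0,-67.5,-45,118,0],[0,0,0,-67.5,-45,118,0],[0,0,0,-67.5,-45,118,0],[0,0,0,-67.5,-45,118,0],[0,0,0,-67.5,-45,118,0],[0,0,0,-67.5,-45,118,0]],
])

```text
time_s: 2.58
position: [0.6804, 0.0102, 0.1298]
tool_rot: [0.069, 0.998, 0.0, -0.001]
force: [-0.9, 0.7, -0.0]
finger_gap: 0.0458
grip_force: 0.0
```

arm_command([
  [[0,0,0,0,0,25,0],[0,0,0,0,0,47,0],[0,0,0,0,0,47,0],[0,0,0,0,0,47,-1],[0,0,0,0,0,47,-1],[0,0,0,0,0,47,-1],[0,0,0,0,0,47,-1],[0,0,0,0,0,47,-1]],
], newtons=20)

```text
time_s: 3.25
position: [0.6822, 0.0083, 0.0849]
tool_rot: [0.07, 0.998, -0.0, 0.001]
force: [-0.1, 0.7, -0.1]
finger_gap: 0.0148
grip_force: 0.0
```

arm_command([
  [[0,0,0,0,0,0,-1],[0,0,0,0,0,0,-1],[0,0,0,0,0,0,-1]],
])

```text
time_s: 3.5
position: [0.682, 0.0085, 0.0843]
tool_rot: [0.07, 0.998, 0.0, 0.001]
force: [-0.7, 1.2, 5.2]
finger_gap: 0.0076
grip_force: 20.0
```

arm_command([
  [[0,0,0,0,10,0,-1],[0,0,0,0,20,0,-1],[0,0,0,0,30,0,-1],[0,0,0,0,40,0,-1],[0,0,0,0,50,0,-1],[0,0,0,0,55,0,-1],[0,0,0,0,58,0,-1],[0,0,0,0,58,0,-1]],
])

```text
time_s: 4.17
position: [0.6898, 0.0663, 0.0842]
tool_rot: [0.069, 0.998, -0.0, 0.0]
force: [-1.4, 1.0, 6.3]
finger_gap: 0.0077
grip_force: 20.0
```

arm_command([
  [[0,0,0,0,0,0,0],[0,0,0,0,0,0,0],[0,0,0,0,0,0,0],[0,0,0,0,0,-30,0],[0,0,0,0,0,-60,0],[0,0,0,0,0,-60,0]],
])

```text
time_s: 4.67
position: [0.6931, 0.0653, 0.1502]
tool_rot: [0.07, 0.998, -0.0, 0.005]
force: [1.8, -0.8, 0.7]
finger_gap: 0.045
grip_force: 0.0
```

```bash
python3 - <<'E'
from h import *
steps([(530,303,140,90,0.0,8)])
E
```

```text
now [693.1  65.3 150.2] phi 82.0 gap 0.045 t 4.7
CALL 8x [-0.0, 0.1, -1.34, 194.7, 212.6, 8.3, 0.0]
```

arm_command([
  [[0,0,-1.3,195,213,8,0],[0,0,-1.3,195,213,8,0],[0,0,-1.3,195,213,8,0],[0,0,-1.3,195,213,8,0],[0,0,-1.3,195,213,8,0],[0,0,-1.3,195,213,8,0],[0,0,-1.3,195,213,8,0],[0,0,-1.3,195,213,8,0]],
])

```text
time_s: 5.33
position: [0.5213, 0.3088, 0.1343]
tool_rot: [-0.001, 1.0, 0.001, -0.002]
force: [0.3, 0.3, 0.9]
finger_gap: 0.0454
grip_force: 0.0
```

arm_command([
  [[0,0,0,0,0,0,0],[0,0,0,0,0,0,0]],
])

```text
time_s: 5.5
position: [0.5263, 0.3034, 0.1351]
tool_rot: [0.002, 1.0, -0.0, 0.0]
force: [-0.4, 0.5, 0.4]
finger_gap: 0.046
grip_force: 0.0
```

```bash
python3 - <<'E'
from seg import *
s=snap('wrist','w4.png'); W=cloud(s); o=status.observe(); print(o['position'],o['tool_rot'])
b=(.45,.55,.25,.35)
print('stem');seg(s,.045,.07,20,b)
print('stemtop');seg(s,.0495,.07,20,b)
print('body');seg(s,.012,.044,20,b)
t=snap('top'); print('debris');seg(t,.013,.045,60,(.35,.6,-.2,.22))
im=cv2.imread('pics/w4.png'); cv2.imwrite('pics/w4c.png',cv2.resize(im[0:260,150:500],None,fx=2,fy=2,interpolation=cv2.INTER_CUBIC))
E
```

```text
[0.52674421 0.30288984 0.13515789] [ 2.34251092e-03  9.99997226e-01 -2.16383437e-04  1.16023176e-04]
stem
[321. 183.] 205 ctr [502.4 303.2] size [10.4 10. ] ang 6.8 z [49.  52.2 53.4]
stemtop
[321. 183.] 194 ctr [502.4 303.2] size [10.4 10.1] ang 7.5 z [50.9 52.3 53.4]
body
[379. 111.] 46 ctr [451.8 347.3] size [5.4 3.7] ang 89.4 z [14.2 27.4 29. ]
[299. 191.] 3042 ctr [490.  299.7] size [96.  85.9] ang 10.8 z [14.9 37.8 40.2]
[322. 176.] 1440 ctr [502.3 303.3] size [35.3 35.2] ang 26.6 z [31.6 34.2 35.6]
debris
[360. 224.] 181 ctr [525.7 -93.9] size [38.3 29.4] ang 0.9 z [27.9 31.  34.2]
[290. 227.] 150 ctr [516.6  89.2] size [34.3 33.1] ang 46.2 z [19.9 29.1 35.7]
[324. 226.] 172 ctr [519.6   0.8] size [43.4 25.8] ang 75.6 z [19.4 22.7 25.8]
[282. 259.] 195 ctr [432.2 105.9] size [39.4 30.1] ang 19.2 z [26.3 30.9 34.5]
```

View pics/w4c.png

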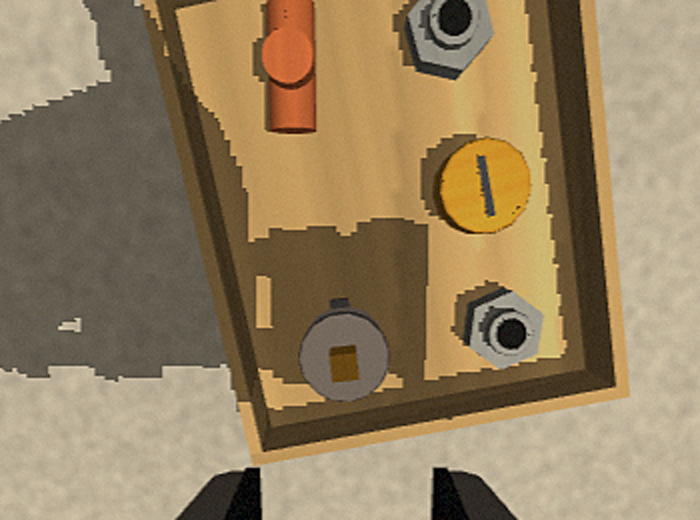

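The crop shows the cartridge at zoomed pixel (343,357) with its lug towards the robot, yawed about 5°. I'll grip the stem along its y at φ≈95.

```bash
python3 - <<'E'
from h import *
c=(502.4,303.2)
steps([(*c,100,95.5,-0.48,5),(*c,49,95.5,-.48,3),(*c,49,95.5,-1,5),(*c,170,95.5,-1,6)])
E
```

```text
now [527.  302.6 135.2] phi 89.7 gap 0.0461 t 5.6
CALL 5x [-0.0, 0.0, -0.97, 24.6, 0.5, 35.2, -0.48]; 3x [-0.0, 0.0, -0.97, 24.6, 0.5, 86.2, -0.48]
CALL 5x [0.0, 0.0, 0.0, 0.0, 0.0, 0.0, -1]
CALL 6x [0.0, 0.0, 0.0, 0.0, 0.0, -121.0, -1]
```

arm_command([
  [[0,0,-1,24.5,0.5,35,-0.48],[0,0,-1,24.5,0.5,35,-0.48],[0,0,-1,24.5,0.5,35,-0.48],[0,0,-1,24.5,0.5,35,-0.48],[0,0,-1,24.5,0.5,60,-0.48],[0,0,-1,24.5,0.5,75,-0.48],[0,0,-1,24.5,0.5,86,-0.48],[0,0,-1,24.5,0.5,86,-0.48]],
])

```text
time_s: 6.27
position: [0.5022, 0.304, 0.0486]
tool_rot: [-0.05, 0.999, -0.0, -0.0]
force: [-0.1, -0.4, -0.9]
finger_gap: 0.0238
grip_force: 0.0
```

arm_command([
  [[0,0,0,0,0,0,-1],[0,0,0,0,0,0,-1],[0,0,0,0,0,0,-1],[0,0,0,0,0,0,-1],[0,0,0,0,0,0,-1]],
], newtons=40)

```text
time_s: 6.68
position: [0.5027, 0.3047, 0.0507]
tool_rot: [-0.05, 0.999, 0.0, 0.001]
force: [0.6, -1.8, 3.9]
finger_gap: 0.0094
grip_force: 39.9
```

arm_command([
  [[0,0,0,0,0,-10,-1],[0,0,0,0,0,-30,-1],[0,0,0,0,0,-60,-1],[0,0,0,0,0,-90,-1],[0,0,0,0,0,-120,-1],[0,0,0,0,0,-120,-1]],
])

```text
time_s: 7.18
position: [0.5051, 0.3059, 0.1773]
tool_rot: [-0.051, 0.999, 0.002, 0.006]
force: [-0.2, -0.1, -0.5]
finger_gap: 0.0096
grip_force: 39.9
```

```bash
python3 - <<'E'
from h import *
c=(673.2,-41.4)
steps([(580,150,170,90,-1,6),(*c,170,82.1,-1,8),(*c,80,82.1,-1,5)])
E
```

```text
now [505.1 305.9 177.3] phi 95.8 gap 0.0096 t 7.2
CALL 6x [0.03, 0.11, 0.97, -58.7, -162.7, 7.5, -1]
CALL 8x [0.0, 0.0, 1.32, -93.2, -191.4, 0.0, -1]
CALL 5x [0.0, 0.0, 0.0, 0.0, 0.0, 90.0, -1]
```

arm_command([
  [[0,0,0.3,-15,-40,7,-1],[0,0,0.6,-30,-80,7,-1],[0,0,1,-45,-120,7,-1],[0,0,1,-59,-163,7,-1],[0,0,1,-59,-163,7,-1],[0,0,1,-59,-163,7,-1]],
])

```text
time_s: 7.68
position: [0.5773, 0.1457, 0.1621]
tool_rot: [0.004, 1.0, -0.0, -0.0]
force: [0.3, 0.2, -0.6]
finger_gap: 0.0094
grip_force: 39.9
```

arm_command([
  [[0,0,0.3,-15,-30,0,-1],[0,0,0.6,-30,-60,0,-1],[0,0,0.9,-47,-95,0,-1],[0,0,1.3,-65,-130,0,-1],[0,0,1.3,-80,-165,0,-1],[0,0,1.3,-93,-191,0,-1],[0,0,1.3,-93,-191,0,-1],[0,0,1.3,-93,-191,0,-1]],
])

```text
time_s: 8.35
position: [0.6689, -0.0426, 0.1618]
tool_rot: [0.07, 0.998, 0.001, -0.001]
force: [-0.0, 0.1, -0.5]
finger_gap: 0.009
grip_force: 39.9
```

```bash
python3 - <<'E'
from seg import *
c=(673.2,-41.4)
o=status.observe();print(o['grip_force'],o['finger_gap'],o['tool_rot'])
steps([(*c,110,82.1,-1,4),(*c,51,82.1,-1,4),(*c,51,82.1,-.4,4),(*c,150,82.1,-.4,5)])
s=snap('scene','s5.png')
print('held');seg(s,.11,.16,10,(.6,.75,-.1,.03))
s=snap('wrist','w5.png')
cv2.imwrite('pics/w5c.png',cv2.imread('pics/w5.png')[150:400,100:540])
E
```

```text
39.93072867393494 0.00895266227775499 [ 7.02598434e-02  9.97528421e-01  5.33828670e-04 -5.64095507e-04]
now [668.9 -42.6 161.8] phi 81.9 gap 0.009 t 8.3
CALL 4x [0.01, -0.01, -0.03, -4.2, 1.7, 51.8, -1]; 4x [0.01, -0.01, -0.03, -4.3, 1.7, 110.8, -1]
CALL 4x [0.0, 0.0, 0.0, 0.0, 0.0, 0.0, -0.4]
CALL 5x [0.0, 0.0, 0.0, 0.0, 0.0, -99.0, -0.4]
held
[315. 226.] 145 ctr [680.1 -44. ] size [17.5 35.3] ang 6.7 z [119.7 142.6 158.1]
```

View pics/w5c.png

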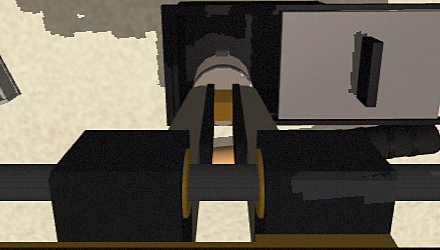

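The crop shows the cartridge held upright by its stem at (224,105), centred over the case's opening. Now I lower and release it.

arm_command([
  [[0,0,0,-4,1.5,15,-1],[0,0,0,-4,1.5,35,-1],[0,0,0,-4,1.5,50,-1],[0,0,0,-4,1.5,65,-1],[0,0,0,-4,1.5,80,-1],[0,0,0,-4,1.5,95,-1],[0,0,0,-4,1.5,105,-1],[0,0,0,-4,1.5,110,-1]],
])

```text
time_s: 9.12
position: [0.6718, -0.0414, 0.0498]
tool_rot: [0.07, 0.998, 0.0, -0.002]
force: [-1.0, -0.3, 7.0]
finger_gap: 0.0092
grip_force: 40.0
```

arm_command([
  [[0,0,0,0,0,0,-1],[0,0,0,0,0,0,-1],[0,0,0,0,0,0,-0.45],[0,0,0,0,0,0,-0.45],[0,0,0,0,0,0,-0.45],[0,0,0,0,0,0,-0.45]],
])

```text
time_s: 9.62
position: [0.6736, -0.0424, 0.053]
tool_rot: [0.07, 0.998, -0.0, 0.001]
force: [-0.7, 0.6, 0.1]
finger_gap: 0.0256
grip_force: 0.0
```

arm_command([
  [[0,0,0,0,0,-15,-0.45],[0,0,0,0,0,-45,-0.45],[0,0,0,0,0,-75,-0.45],[0,0,0,40,0,-100,-0.2],[0,0,0,70,0,-100,0],[0,0,0,70,0,-100,0],[0,0,0,70,0,-100,0]],
])

```text
time_s: 10.2
position: [0.6026, -0.032, 0.1533]
tool_rot: [0.07, 0.998, 0.0, 0.0]
force: [0.3, -0.5, -0.1]
finger_gap: 0.0456
grip_force: 0.0
```

```bash
python3 - <<'E'
from seg import *
s=snap('wrist','w6.png')
print('case');seg(s,.02,.058,40,(.6,.75,-.1,.03)); print('tab');seg(s,.078,.1,30,(.6,.8,-.1,.15))
u=np.array([.1374,.9905]);t=np.array([689.5,66.5]);
steps([(*t,130,82.1,0,6),(*t,130,82.1,0,1),(*t,83,82.1,0,4)])
cv2.imwrite('pics/w6c.png',cv2.imread('pics/w6.png')[100:400,150:490])
E
```

```text
case
[336. 233.] 1358 ctr [631.  -22.8] size [106.5   1.6] ang 82.3 z [21.8 35.3 49.5]
[303. 297.] 538 ctr [699.4 -54.7] size [112.8  55.1] ang 43.5 z [20.4 24.7 54.3]
[322. 275.] 1241 ctr [672.1 -41.5] size [34.8 35. ] ang 13.7 z [24.4 33.4 51.4]
tab
[467. 278.] 33 ctr [663.6  69.6] size [2.  7.5] ang 1.9 z [78.5 80.3 82.7]
now [604.  -32.5 153.5] phi 82.0 gap 0.0461 t 10.2
CALL 7x [-0.0, 0.02, -0.02, -70.8, 109.9, 23.6, 0]
CALL 4x [0.0, 0.0, 0.0, 0.0, 0.0, 47.0, 0]
```

View pics/w6c.png

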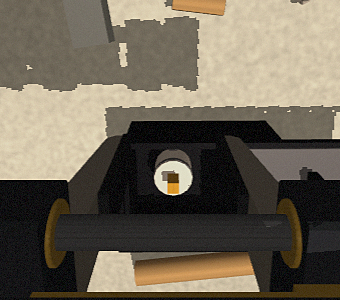

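The cartridge stands upright in the case at crop pixel (173,180). Next I grip the tab and slide the lid shut.

arm_command([
  [[0,0,0,-35,40,24,0],[0,0,0,-71,80,24,0],[0,0,0,-71,110,24,0],[0,0,0,-71,110,24,0],[0,0,0,-71,110,24,0],[0,0,0,-71,110,24,0]],
])

```text
time_s: 10.75
position: [0.6902, 0.0666, 0.1282]
tool_rot: [0.069, 0.998, -0.0, 0.0]
force: [-0.2, 0.4, -0.7]
finger_gap: 0.0461
grip_force: 0.0
```

arm_command([
  [[0,0,0,0,0,25,0],[0,0,0,0,0,46,0],[0,0,0,0,0,46,0],[0,0,0,0,0,46,-1],[0,0,0,0,0,46,-1],[0,0,0,0,0,46,-1],[0,0,0,0,0,46,-1],[0,0,0,0,0,46,-1]],
], newtons=20)

```text
time_s: 11.42
position: [0.6894, 0.0662, 0.0825]
tool_rot: [0.07, 0.998, -0.0, 0.0]
force: [0.0, 0.2, 0.3]
finger_gap: 0.0149
grip_force: 0.0
```

arm_command([
  [[0,0,0,0,0,0,-1],[0,0,0,0,0,0,-1],[0,0,0,0,0,0,-1]],
])

```text
time_s: 11.67
position: [0.6894, 0.0664, 0.0824]
tool_rot: [0.07, 0.998, -0.0, -0.0]
force: [-0.8, -1.3, 0.7]
finger_gap: 0.0084
grip_force: 20.0
```

arm_command([
  [[0,0,0,0,-8,0,-1],[0,0,0,0,-20,0,-1],[0,0,0,0,-32,0,-1],[0,0,0,0,-44,0,-1],[0,0,0,0,-56,0,-1],[0,0,0,0,-68,0,-1],[0,0,0,0,-78,0,-1],[0,0,0,0,-84,0,-1]],
])

```text
time_s: 12.33
position: [0.6779, -0.018, 0.0824]
tool_rot: [0.071, 0.997, 0.001, 0.0]
force: [6.4, 22.1, 1.2]
finger_gap: 0.0079
grip_force: 20.0
```

arm_command([
  [[0,0,0,0,-2,0,-1],[0,0,0,0,-3,0,-1],[0,0,0,0,-4,0,-1],[0,0,0,0,-5,0,-1]],
])

```text
time_s: 12.67
position: [0.6779, -0.0179, 0.0824]
tool_rot: [0.07, 0.998, 0.003, 0.001]
force: [5.9, 15.2, -1.2]
finger_gap: 0.0078
grip_force: 20.0
```

arm_command([
  [[0,0,0,0,-1,0,-1],[0,0,0,0,-2,0,-1],[0,0,0,0,-3,0,-1]],
])

```text
time_s: 12.92
position: [0.6778, -0.0181, 0.0824]
tool_rot: [0.07, 0.998, 0.006, 0.001]
force: [7.2, 23.0, -0.5]
finger_gap: 0.0078
grip_force: 20.0
```

The stop is felt at 22 N. I'll release, back off and check that the lid is really shut.

arm_command([
  [[0,0,0,0,0,0,0],[0,0,0,0,0,0,0],[0,0,0,0,0,0,0],[0,0,0,0,0,-20,0],[0,0,0,40,0,-60,0],[0,0,0,80,0,-100,0],[0,0,0,110,0,-130,0],[0,0,0,110,0,-130,0]],
])

```text
time_s: 13.58
position: [0.5659, -0.0099, 0.2144]
tool_rot: [0.07, 0.998, -0.001, 0.0]
force: [0.2, 0.1, -0.4]
finger_gap: 0.0456
grip_force: 0.0
```

```bash
python3 - <<'E'
from seg import *
s=snap('wrist','w7.png'); W=cloud(s); np.savez('w7.npz',**s)
print(status.observe()['position'])
seg(s,.078,.1,30,(.55,.8,-.15,.2)); seg(s,.055,.1,60,(.55,.8,-.15,.2)); 
# profile along case y through the lid, at case x=+-30
u=np.array([.1374,.9905]);v=np.array([.9905,-.1374]);c=np.array([675.9,-21.6])
d=W[...,:2]*1000-c; y=d@u; x=d@v; z=W[...,2]*1000
for x0 in(-30,-20,30):
    m=(abs(x-x0)<2.5)&(abs(y)<175)
    for lo,hi in((-85,-40),(40,90)):
        k=m&(y>lo)&(y<hi); i=np.argsort(y[k])
        b=np.arange(lo,hi,2); print(x0,[(int(a),int(np.nanmedian(z[k][(y[k]>=a)&(y[k]<a+2)]))) for a in b if ((y[k]>=a)&(y[k]<a+2)).any()])
im=cv2.imread('pics/w7.png'); print(im.shape); cv2.imwrite('pics/w7c.png',cv2.resize(im[150:350,170:470],None,fx=2.5,fy=2.5,interpolation=cv2.INTER_CUBIC)*1)
E
```

```text
[ 0.56575872 -0.00962695  0.219023  ]
[331. 299.] 256 ctr [664.4 -15.4] size [ 7.8 25.9] ang 82.1 z [80.6 88.  89.4]
[322. 285.] 5478 ctr [657.8 -22.7] size [109.3  62.6] ang 82.0 z [66.9 68.4 73. ]
[450. 257.] 532 ctr [645.7 103.6] size [83.8  4.9] ang 82.7 z [62.6 67.7 69.3]
-30 [(-47, 68), (-45, 68), (-43, 68), (-41, 68)]
-30 [(84, -1), (86, 0), (88, 0)]
-20 [(-51, 68), (-49, 68), (-47, 68), (-45, 68), (-43, 68), (-41, 67)]
-20 [(40, 68), (42, 69)]
30 []
30 []
(400, 640, 3)
```

View pics/w7c.png

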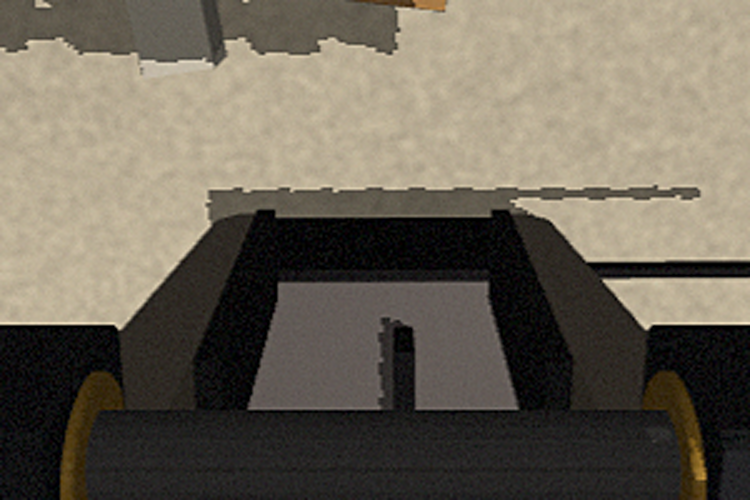

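The view between the fingers shows the lid over the cartridge, but its front edge is hidden, so I'll check it again from afar. Debris next, starting with the wood block.

```bash
python3 - <<'E'
from seg import *
s=dict(np.load('w7.npz')); seg(s,.012,.045,60,(.35,.6,-.2,.22))
c=(519,2.4)
steps([(*c,100,75,0.5,5),(*c,16,75,.5,3),(*c,16,75,-1,8)])
E
```

```text
[425.  29.] 1790 ctr [431.5 107.2] size [40.1 30.7] ang 18.3 z [18.1 29.2 30.6]
[413. 124.] 1029 ctr [516.5  90.8] size [36.2 36.1] ang 35.6 z [17.2 27.8 32.1]
[328. 139.] 1102 ctr [519.1   2.2] size [43.9 26.1] ang 75.5 z [20.  21.3 22.6]
[238. 159.] 1298 ctr [525.9 -92.3] size [40.1 30.6] ang 0.9 z [20.6 29.2 30.5]
now [565.8  -9.6 219. ] phi 82.0 gap 0.046 t 13.6
CALL 5x [-0.02, 0.05, 1.17, 48.6, 5.6, 118.8, 0.5]; 3x [-0.02, 0.05, 1.17, 49.0, 5.8, 202.8, 0.5]
CALL 8x [0.0, 0.0, 0.0, 0.0, 0.0, 0.0, -1]
```

arm_command([
  [[0,0,1.2,49,5.5,60,0.4],[0,0,1.2,49,5.5,100,0.4],[0,0,1.2,49,5.5,135,0.4],[0,0,1.2,49,5.5,165,0.4],[0,0,1.2,49,5.5,190,0.4],[0,0,1.2,49,5.5,202,0.4],[0,0,1.2,49,5.5,202,0.4],[0,0,1.2,49,5.5,202,0.4]],
])

```text
time_s: 14.3
position: [0.5189, 0.0025, 0.0113]
tool_rot: [0.132, 0.991, -0.0, -0.002]
force: [-6.7, -0.4, 12.1]
finger_gap: 0.0647
grip_force: 5.8
```

arm_command([
  [[0,0,0,0,0,0,-1],[0,0,0,0,0,0,-1],[0,0,0,0,0,0,-1],[0,0,0,0,0,0,-1],[0,0,0,0,0,0,-1]],
], newtons=25)

```text
time_s: 14.72
position: [0.521, 0.0024, 0.0114]
tool_rot: [0.132, 0.991, -0.0, 0.001]
force: [0.3, 1.3, 5.7]
finger_gap: 0.0437
grip_force: 26.2
```

arm_command([
  [[0,0,0,0,0,-15,-1],[0,0,0,0,0,-45,-1],[0,0,0,0,0,-85,-1],[0,0,0,0,0,-125,-1],[0,0,0,0,0,-150,-1],[0,0,0,0,0,-150,-1]],
])

```text
time_s: 15.22
position: [0.5238, 0.0016, 0.167]
tool_rot: [0.132, 0.991, -0.001, 0.006]
force: [1.6, 0.9, 0.1]
finger_gap: 0.0439
grip_force: 25.0
```

```bash
python3 - <<'E'
from h import *
steps([(480,-280,165,80,-1,8),(480,-280,75,80,-1,5),(480,-280,75,80,.4,4),(480,-280,165,80,.4,4)])
E
```

```text
now [523.8   1.6 167. ] phi 74.8 gap 0.0439 t 15.2
CALL 8x [-0.01, 0.11, -0.87, -31.7, -283.2, 2.5, -1]
CALL 5x [0.0, 0.0, 0.0, 0.0, 0.0, 90.0, -1]
CALL 4x [0.0, 0.0, 0.0, 0.0, 0.0, 0.0, 0.4]; 4x [0.0, 0.0, 0.0, 0.0, 0.0, -90.0, 0.4]
```

arm_command([
  [[0,0,-0.4,-7,-40,0,-1],[0,0,-0.9,-10,-80,0,-1],[0,0,-0.9,-14,-120,0,-1],[0,0,-0.9,-18,-160,0,-1],[0,0,-0.9,-23,-200,0,-1],[0,0,-0.9,-28,-240,0,-1],[0,0,-0.9,-32,-283,0,-1],[0,0,-0.9,-32,-283,0,-1]],
])

```text
time_s: 15.88
position: [0.4743, -0.2849, 0.1594]
tool_rot: [0.089, 0.996, -0.001, -0.001]
force: [0.6, 0.4, 0.3]
finger_gap: 0.0438
grip_force: 25.0
```

arm_command([
  [[0,0,0,0,0,30,-1],[0,0,0,0,0,60,-1],[0,0,0,0,0,85,-1],[0,0,0,0,0,85,-1],[0,0,0,0,0,85,0.4],[0,0,0,0,0,85,0.4],[0,0,0,0,0,85,0.4],[0,0,0,0,0,85,0.4]],
])

```text
time_s: 16.55
position: [0.4778, -0.2793, 0.0773]
tool_rot: [0.085, 0.996, -0.001, 0.001]
force: [-0.4, 0.4, -0.2]
finger_gap: 0.0638
grip_force: 0.0
```

arm_command([
  [[0,0,0,0,0,-30,0.4],[0,0,0,0,0,-60,0.4],[0,0,0,0,0,-75,0.4],[0,0,0,0,0,-75,0.4],[0,0,0,0,0,-75,0.4]],
])

```text
time_s: 16.97
position: [0.4775, -0.2791, 0.152]
tool_rot: [0.085, 0.996, -0.001, 0.001]
force: [-0.6, 0.4, -0.1]
finger_gap: 0.0641
grip_force: 0.0
```

```bash
python3 - <<'E'
from seg import *
c=(526,-92.5)
steps([(*c,110,90,0.4,8),(*c,18,90,.4,4)])
s=snap('wrist','w8.png'); print('tub');seg(s,.004,.06,150,(.35,.57,-.43,-.2))
t=snap('top','t8.png'); print('debris');seg(t,.013,.045,60,(.3,.62,-.2,.22))
np.savez('t8.npz',**t); im=cv2.imread('pics/t8.png'); cv2.imwrite('pics/t8c.png',cv2.resize(im[110:300,250:510],None,fx=3,fy=3,interpolation=cv2.INTER_CUBIC))
print('tab');seg(t,.079,.1,10,(.6,.75,-.15,.15)); print('case');seg(t,.06,.1,10,(.6,.75,-.15,.15))
E
```

```text
now [ 477.5 -279.1  152. ] phi 80.2 gap 0.0641 t 17.0
CALL 8x [-0.02, 0.03, -1.63, -15.9, 192.2, 41.6, 0.4]
CALL 4x [0.0, 0.0, 0.0, 0.0, 0.0, 92.0, 0.4]
tub
[218. 154.] 9865 ctr [ 452.5 -318.2] size [164.6 173.8] ang 6.0 z [ 5.9 35.3 57.9]
[328. 193.] 1715 ctr [ 477.5 -274.8] size [52.2 36.4] ang 81.6 z [ 8.5 25.2 26.5]
[319. 272.] 3541 ctr [ 538.9 -291.4] size [  7.  122.4] ang 7.5 z [ 6.6 34.8 57.6]
debris
[361. 224.] 183 ctr [525.6 -93.7] size [38.4 29.1] ang 0.9 z [27.9 31.3 34.5]
[290. 227.] 148 ctr [516.6  89.3] size [34.7 33.1] ang 46.3 z [20.2 30.  35.4]
[282. 259.] 194 ctr [432.1 106.1] size [39.6 30.3] ang 18.6 z [27.1 31.3 34.6]
tab
[333. 162.] 66 ctr [676.6 -18.5] size [ 7.9 47.8] ang 82.3 z [85.9 89.6 92.9]
case
[331. 163.] 2197 ctr [683.5  23.9] size [227.5  99. ] ang 82.3 z [66.6 70.1 73.9]
```

View pics/t8c.png

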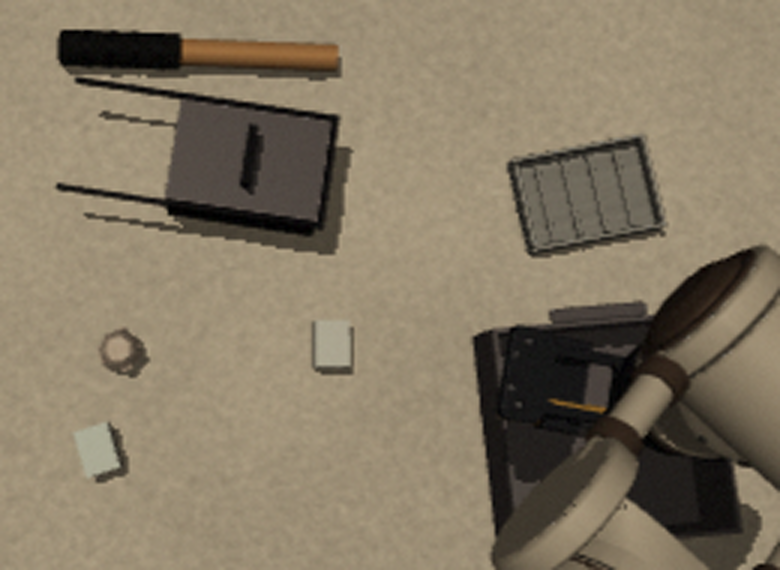

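```bash
python3 - <<'E'
from seg import *
u=np.array([.1374,.9905]);v=np.array([.9905,-.1374]);c=np.array([675.9,-21.6])
def rep(n,s):
    W=cloud(s); d=W[...,:2]*1000-c; y=d@u; x=d@v; z=W[...,2]*1000; g=cv2.cvtColor(s['pixels'],cv2.COLOR_RGB2GRAY)
    f=lambda m:(int(m.sum()),np.round(np.percentile(y[m],[0,2,98,100]),1)) if m.sum()>5 else m.sum()
    side=(z>15)&(z<55)&(abs(y)<100)&(x>-50)&(x<-38); print(n,'side',f(side),f((z>15)&(z<55)&(abs(y)<100)&(x<50)&(x>38)))
    lid=(z>62)&(z<76)&(abs(x)<35)&(y<160)&(y>-90); print(n,'lid',f(lid),'bright',f(lid&(g>60)), 'tab',f((z>80)&(z<100)&(abs(x)<30)&(abs(y)<120)))
for k in('s_top1','s_scene1','w3','t8'): rep(k,dict(np.load(k+'.npz')))
rep('scene now',snap('scene','s8.png'))
E
```

```text
s_top1 side (91, array([-61.6, -59.6,  63.9,  66.3])) (36, array([-57.8, -57.7, -35.5, -34.9]))
s_top1 lid (1400, array([-67.8, -65.1,  93. ,  95.9])) bright (1236, array([-67.3, -30.6,  93.5,  95.9])) tab (68, array([27.1, 27.1, 34.9, 35.1]))
s_scene1 side (36, array([-57.3, -57.1, -37.6, -35.4])) (328, array([-62.1, -59.4,  65.1,  68. ]))
s_scene1 lid (967, array([-68. , -65.4,  94.8,  96.1])) bright (911, array([-68. , -33.1,  95.6,  96.1])) tab (47, array([27. , 27.1, 34.1, 34.2]))
w3 side (736, array([-61. , -58.3,  66.8,  69.4])) (100, array([-57.2, -56.8, -49.9, -48.6]))
w3 lid (5624, array([-66.8, -64.5,  95.3,  97.4])) bright (4958, array([-66.8, -30.7,  95.5,  97.4])) tab (419, array([28.3, 28.8, 36.5, 36.7]))
t8 side (91, array([-61.6, -59.6,  63.9,  66.1])) 0
t8 lid (1366, array([-67.7, -65. ,  65.6,  68. ])) bright (1236, array([-67.5, -58.5,  65.9,  68. ])) tab (65, array([-0.7, -0.6,  7. ,  7.1]))
scene now side 0 (335, array([-62.1, -59.2,  65.3,  67.9]))
scene now lid (932, array([-68. , -65.6,  65.1,  67.8])) bright (921, array([-68. , -65.6,  65.1,  67.8])) tab (48, array([-0.9, -0.9,  6.8,  6.9]))
```

The body's side faces put the case centre 3.5 mm further along +y than my estimate. The tab is therefore at its centre and the lid is fully shut. Next is the first duct piece.

arm_command([
  [[0,0,-0.6,-4,40,0,0.3],[0,0,-1.2,-8,80,5,0.3],[0,0,-1.6,-12,120,15,0.3],[0,0,-1.6,-16,160,30,0.3],[0,0,-1.6,-16,192,60,0.3],[0,0,-1.6,-16,192,90,0.3],[0,0,-1.6,-16,192,90,0.3],[0,0,-1.6,-16,192,90,0.3]],
])

```text
time_s: 17.78
position: [0.5228, -0.0909, 0.058]
tool_rot: [0.001, 1.0, 0.001, -0.003]
force: [-0.4, 0.1, 0.9]
finger_gap: 0.0598
grip_force: 0.0
```

```bash
python3 - <<'E'
from seg import *
c=(526,-92.5)
steps([(*c,18,90,.3,4)])
E
```

```text
now [522.8 -90.9  58. ] phi 89.8 gap 0.0598 t 17.8
CALL 4x [0.02, -0.06, -0.03, -3.4, -1.7, 40.0, 0.3]
```

arm_command([
  [[0,0,0,-2,-1,20,0.3],[0,0,0,-2,-1,38,0.3],[0,0,0,-2,-1,38,0.3],[0,0,0,-2,-1,38,-1],[0,0,0,-2,-1,38,-1],[0,0,0,-2,-1,38,-1],[0,0,0,-2,-1,38,-1],[0,0,0,-2,-1,38,-1]],
], newtons=20)

```text
time_s: 18.45
position: [0.5279, -0.0934, 0.0235]
tool_rot: [0.002, 1.0, -0.0, 0.001]
force: [0.2, -0.2, 1.5]
finger_gap: 0.0299
grip_force: 20.0
```

arm_command([
  [[0,0,0,0,0,0,-1],[0,0,0,0,0,-15,-1],[0,0,0,0,0,-45,-1],[0,0,0,0,0,-85,-1],[0,0,0,0,0,-125,-1],[0,0,0,0,0,-145,-1],[0,0,0,0,0,-145,-1],[0,0,0,0,0,-145,-1]],
])

```text
time_s: 19.12
position: [0.5279, -0.0932, 0.1686]
tool_rot: [0.002, 1.0, -0.001, 0.001]
force: [0.2, 0.0, -1.4]
finger_gap: 0.0298
grip_force: 20.0
```

```bash
python3 - <<'E'
from h import *
steps([(490,-345,165,90,-1,8),(490,-345,80,90,-1,5),(490,-345,80,90,.4,4),(490,-345,155,90,.4,4)])
E
```

```text
now [527.9 -93.2 168.6] phi 89.8 gap 0.0298 t 19.1
CALL 8x [-0.01, 0.03, -0.03, 37.0, -251.9, 3.7, -1]
CALL 5x [0.0, 0.0, 0.0, 0.0, 0.0, 85.0, -1]
CALL 4x [0.0, 0.0, 0.0, 0.0, 0.0, 0.0, 0.4]; 4x [0.0, 0.0, 0.0, 0.0, 0.0, -75.0, 0.4]
```

arm_command([
  [[0,0,0,6,-40,0,-1],[0,0,0,12,-80,0,-1],[0,0,0,18,-120,0,-1],[0,0,0,24,-160,0,-1],[0,0,0,30,-200,0,-1],[0,0,0,37,-242,0,-1],[0,0,0,37,-242,0,-1],[0,0,0,37,-242,0,-1]],
])

```text
time_s: 19.78
position: [0.4875, -0.3357, 0.1646]
tool_rot: [0.004, 1.0, 0.002, -0.001]
force: [0.2, 0.3, -0.0]
finger_gap: 0.0298
grip_force: 20.0
```

arm_command([
  [[0,0,0,0,0,30,-1],[0,0,0,0,0,60,-1],[0,0,0,0,0,85,-1],[0,0,0,0,0,85,-1],[0,0,0,0,0,85,0.1],[0,0,0,0,0,85,0.1],[0,0,0,0,0,85,0.1],[0,0,0,0,0,85,0.1]],
])

```text
time_s: 20.45
position: [0.4904, -0.3356, 0.0844]
tool_rot: [0.002, 1.0, -0.001, 0.001]
force: [-0.7, 0.7, 0.2]
finger_gap: 0.0507
grip_force: 0.0
```

arm_command([
  [[0,0,0,0,0,-30,0.1],[0,0,0,0,0,-60,0.1],[0,0,0,0,0,-80,0.1],[0,0,0,0,40,-85,0.1],[0,0,0,-15,80,-85,0.1],[0,0,0,-25,120,-85,0.1],[0,0,0,-30,160,-85,0.1],[0,0,0,-30,200,-85,0.1]],
])

```text
time_s: 21.12
position: [0.5211, -0.1334, 0.169]
tool_rot: [0.002, 1.0, -0.001, 0.002]
force: [-0.3, -1.2, 0.4]
finger_gap: 0.0506
grip_force: 0.0
```

```bash
python3 - <<'E'
from seg import *
c=(516.5,90.9)
t=snap('top','t9.png'); print('debris');seg(t,.013,.045,60,(.3,.62,-.2,.22)); print('tub');seg(t,.01,.06,30,(.38,.54,-.40,-.24))
steps([(*c,100,90,0.1,8),(*c,19,90,.1,4)])
E
```

```text
debris
[290. 227.] 151 ctr [516.5  89.1] size [34.8 33.1] ang 46.3 z [20.4 29.3 35.5]
[282. 259.] 194 ctr [432.2 105.9] size [39.6 30.2] ang 18.8 z [27.3 30.7 33.8]
tub
[480. 228.] 112 ctr [ 518.7 -398.7] size [41.8  3.5] ang 3.8 z [12.2 36.5 57.8]
[456. 244.] 187 ctr [ 483.2 -336.3] size [38.4 31.8] ang 4.4 z [20.3 34.9 38.1]
[424. 245.] 54 ctr [ 476.1 -258.9] size [12.5 25. ] ang 84.2 z [13.9 25.7 30.1]
now [ 520.3 -126.5  168.4] phi 90.0 gap 0.0509 t 21.2
CALL 8x [0.04, 0.01, 0.01, 3.8, 217.1, 69.3, 0.1]
CALL 4x [0.0, 0.0, 0.0, 0.0, 0.0, 81.0, 0.1]
```

arm_command([
  [[0,0,0,3,40,0,0.1],[0,0,0,3,80,0,0.1],[0,0,0,3,120,15,0.1],[0,0,0,3,160,30,0.1],[0,0,0,3,200,45,0.1],[0,0,0,3,222,69,0.1],[0,0,0,3,222,80,0.1],[0,0,0,3,222,80,0.1]],
])

```text
time_s: 21.83
position: [0.5159, 0.0879, 0.0853]
tool_rot: [0.0, 1.0, -0.0, -0.002]
force: [-0.1, -0.6, -0.1]
finger_gap: 0.0505
grip_force: 0.0
```

arm_command([
  [[0,0,0,0,0,0,0.1],[0,0,0,0,0,0,0.1],[0,0,0,0,0,0,0.1]],
])

```text
time_s: 22.08
position: [0.5193, 0.0857, 0.0891]
tool_rot: [0.003, 1.0, -0.0, 0.002]
force: [0.1, -0.3, 0.0]
finger_gap: 0.0503
grip_force: 0.0
```

```bash
python3 - <<'E'
from seg import *
c=(516.5,90.9)
s=snap('wrist'); seg(s,.012,.045,60,(.35,.6,-.2,.22))
steps([(*c,18,90,.1,4)])
E
```

```text
[356.  87.] 3443 ctr [431.5 107.7] size [40.  30.3] ang 18.5 z [28.  29.3 30.5]
[330. 216.] 2002 ctr [515.8  92. ] size [35.7 35.8] ang 56.7 z [18.1 27.9 32.1]
now [519.1  85.8  88.9] phi 89.7 gap 0.0504 t 22.1
CALL 4x [-0.0, 0.03, -0.05, 2.8, 5.1, 70.9, 0.1]
```

arm_command([
  [[0,0,0,3,5.5,20,0.2],[0,0,0,3,5.5,50,0.2],[0,0,0,3,5.5,71,0.2],[0,0,0,3,5.5,71,-1],[0,0,0,3,5.5,71,-1],[0,0,0,3,5.5,71,-1],[0,0,0,3,5.5,71,-1],[0,0,0,3,5.5,71,-1]],
], newtons=20)

```text
time_s: 22.8
position: [0.5165, 0.0924, 0.0182]
tool_rot: [0.002, 1.0, -0.0, 0.002]
force: [0.4, -0.9, 3.6]
finger_gap: 0.0353
grip_force: 20.0
```

arm_command([
  [[0,0,0,0,0,0,-1],[0,0,0,0,0,-15,-1],[0,0,0,0,0,-45,-1],[0,0,0,0,0,-85,-1],[0,0,0,0,0,-125,-1],[0,0,0,0,0,-145,-1],[0,0,0,0,0,-145,-1],[0,0,0,0,0,-145,-1]],
])

```text
time_s: 23.47
position: [0.5157, 0.0926, 0.1629]
tool_rot: [0.002, 1.0, -0.0, 0.002]
force: [0.4, 0.3, -0.3]
finger_gap: 0.0352
grip_force: 20.0
```

```bash
python3 - <<'E'
from h import *
steps([(500,-170,165,90,-1,8),(440,-335,165,90,-1,8),(440,-335,80,90,-1,5)])
E
```

```text
now [515.7  92.6 162.9] phi 89.8 gap 0.0352 t 23.5
CALL 8x [-0.0, 0.03, -0.03, 14.8, -262.7, -2.1, -1]
CALL 8x [0.0, 0.0, 0.0, 60.0, -165.0, 0.0, -1]
CALL 5x [0.0, 0.0, 0.0, 0.0, 0.0, 85.0, -1]
```

arm_command([
  [[0,0,0,3,-40,0,-1],[0,0,0,6,-80,0,-1],[0,0,0,9,-120,0,-1],[0,0,0,12,-160,0,-1],[0,0,0,14,-200,0,-1],[0,0,0,15,-235,0,-1],[0,0,0,15,-263,0,-1],[0,0,0,15,-263,0,-1]],
])

```text
time_s: 24.13
position: [0.4974, -0.1744, 0.1593]
tool_rot: [0.004, 1.0, -0.0, -0.001]
force: [-0.1, 0.3, -0.8]
finger_gap: 0.0352
grip_force: 20.0
```

arm_command([
  [[0,0,0,14,-38,0,-1],[0,0,0,28,-76,0,-1],[0,0,0,42,-114,0,-1],[0,0,0,70,-155,0,-1],[0,0,0,70,-155,0,-1],[0,0,0,70,-155,0,-1]],
])

```text
time_s: 24.63
position: [0.4265, -0.3256, 0.1595]
tool_rot: [0.004, 1.0, 0.001, -0.001]
force: [0.0, -0.2, 0.1]
finger_gap: 0.0353
grip_force: 20.0
```

arm_command([
  [[0,0,0,0,0,30,-1],[0,0,0,0,0,60,-1],[0,0,0,0,0,90,-1],[0,0,0,0,0,90,-1],[0,0,0,0,0,90,0.1],[0,0,0,0,0,90,0.1],[0,0,0,0,0,90,0.1],[0,0,0,0,0,90,0.1]],
])

```text
time_s: 25.3
position: [0.4295, -0.3259, 0.0734]
tool_rot: [0.002, 1.0, -0.001, 0.001]
force: [0.1, -0.1, 0.3]
finger_gap: 0.0507
grip_force: 0.0
```

arm_command([
  [[0,0,0,0,0,-30,0.1],[0,0,0,0,0,-60,0.1],[0,0,0,0,0,-80,0.1],[0,0,0,0,40,-85,0.1],[0,0,0,0,80,-85,0.1],[0,0,0,0,120,-85,0.1],[0,0,0,0,160,-85,0.1],[0,0,0,0,200,-85,0.1]],
])

```text
time_s: 25.97
position: [0.4293, -0.1238, 0.1578]
tool_rot: [0.002, 1.0, -0.001, 0.001]
force: [1.1, -0.3, 0.2]
finger_gap: 0.0505
grip_force: 0.0
```

```bash
python3 - <<'E'
from seg import *
c=(431.5,107.5)
t=snap('top','t10.png'); print('debris');seg(t,.013,.045,60,(.3,.62,-.2,.22)); print('tub');seg(t,.01,.06,30,(.38,.54,-.40,-.24))
steps([(*c,120,108.5,0.1,8),(*c,60,108.5,.1,4)])
E
```

```text
debris
[282. 259.] 194 ctr [432.2 105.9] size [39.7 30.1] ang 18.2 z [26.9 30.8 34. ]
tub
[480. 228.] 98 ctr [ 520.1 -398.5] size [39.1  2.9] ang 6.3 z [13.7 38.1 57.2]
[454. 243.] 234 ctr [ 483.9 -336.1] size [38.6 33.1] ang 1.1 z [17.2 34.3 38.2]
[431. 245.] 147 ctr [ 474.5 -274.4] size [44.5 25.9] ang 81.8 z [22.3 26.9 30.5]
[451. 259.] 34 ctr [ 443.3 -325.1] size [25.8 11. ] ang 74.1 z [17.4 31.6 36. ]
now [ 428.7 -117.3  157.1] phi 90.0 gap 0.0506 t 26.0
CALL 8x [0.04, 0.02, -3.09, -2.7, 224.6, 38.0, 0.1]
CALL 4x [0.0, 0.0, 0.0, 0.0, 0.0, 60.0, 0.1]
```

arm_command([
  [[0,0,-0.5,-3,40,0,0.1],[0,0,-1,-3,80,0,0.1],[0,0,-1.5,-3,120,10,0.1],[0,0,-2,-3,160,20,0.1],[0,0,-2.6,-3,200,30,0.1],[0,0,-3.1,-3,230,50,0.1],[0,0,-3.1,-3,230,70,0.1],[0,0,-3.1,-3,230,70,0.1]],
])

```text
time_s: 26.68
position: [0.4304, 0.1063, 0.084]
tool_rot: [-0.162, 0.987, 0.0, -0.002]
force: [-1.6, 0.1, -0.9]
finger_gap: 0.0505
grip_force: 0.0
```

arm_command([
  [[0,0,0,0,0,0,0.1],[0,0,0,0,0,0,0.1],[0,0,0,0,0,0,0.1]],
])

```text
time_s: 26.93
position: [0.4344, 0.104, 0.0881]
tool_rot: [-0.159, 0.987, -0.0, 0.002]
force: [0.4, 0.7, 0.2]
finger_gap: 0.0508
grip_force: 0.0
```

```bash
python3 - <<'E'
from seg import *
c=(431.5,107.5)
s=snap('wrist'); seg(s,.012,.045,60,(.35,.6,-.2,.22))
steps([(*c,19,108.5,.1,4)])
E
```

```text
[328. 220.] 2570 ctr [431.3 107.5] size [40.3 30.1] ang 18.6 z [28.2 29.3 30.4]
now [434.3 104.   87.9] phi 108.3 gap 0.0505 t 27.0
CALL 4x [-0.01, 0.03, -0.04, 1.7, 4.3, 68.9, 0.1]
```

arm_command([
  [[0,0,0,1.5,4.5,20,0.1],[0,0,0,1.5,4.5,50,0.1],[0,0,0,1.5,4.5,69,0.1],[0,0,0,1.5,4.5,69,-1],[0,0,0,1.5,4.5,69,-1],[0,0,0,1.5,4.5,69,-1],[0,0,0,1.5,4.5,69,-1],[0,0,0,1.5,4.5,69,-1]],
], newtons=20)

```text
time_s: 27.65
position: [0.4318, 0.1085, 0.0191]
tool_rot: [-0.16, 0.987, -0.0, 0.002]
force: [-1.0, 0.0, 4.7]
finger_gap: 0.0297
grip_force: 20.0
```

arm_command([
  [[0,0,0,0,0,0,-1],[0,0,0,0,0,-15,-1],[0,0,0,0,0,-45,-1],[0,0,0,0,0,-85,-1],[0,0,0,0,0,-125,-1],[0,0,0,0,0,-145,-1],[0,0,0,0,0,-145,-1],[0,0,0,0,0,-145,-1]],
])

```text
time_s: 28.32
position: [0.4309, 0.1087, 0.1637]
tool_rot: [-0.16, 0.987, -0.0, 0.002]
force: [0.3, 0.2, -0.3]
finger_gap: 0.0297
grip_force: 20.0
```

```bash
python3 - <<'E'
from h import *
steps([(430,-150,165,90,-1,8),(430,-290,165,90,-1,8),(430,-290,80,90,-1,5)])
E
```

```text
now [430.9 108.7 163.7] phi 108.4 gap 0.0297 t 28.3
CALL 8x [-0.01, 0.03, 3.07, 82.5, -245.2, -1.3, -1]
CALL 8x [0.0, 0.0, 0.0, -0.0, -140.0, 0.0, -1]
CALL 5x [0.0, 0.0, 0.0, 0.0, 0.0, 85.0, -1]
```

arm_command([
  [[0,0,0.4,12,-38,0,-1],[0,0,0.8,25,-76,0,-1],[0,0,1.2,38,-114,0,-1],[0,0,1.6,50,-150,0,-1],[0,0,2.1,62,-186,0,-1],[0,0,2.6,73,-218,0,-1],[0,0,3.1,82,-245,0,-1],[0,0,3.1,82,-245,0,-1]],
])

```text
time_s: 28.98
position: [0.4282, -0.1533, 0.1604]
tool_rot: [0.005, 1.0, 0.0, -0.001]
force: [0.9, -0.2, -0.5]
finger_gap: 0.03
grip_force: 20.0
```

arm_command([
  [[0,0,0,0,-35,0,-1],[0,0,0,0,-70,0,-1],[0,0,0,0,-105,0,-1],[0,0,0,0,-137,0,-1],[0,0,0,0,-137,0,-1],[0,0,0,0,-137,0,-1]],
])

```text
time_s: 29.48
position: [0.4281, -0.2862, 0.1603]
tool_rot: [0.003, 1.0, 0.002, -0.001]
force: [0.6, 0.3, -0.2]
finger_gap: 0.0298
grip_force: 20.0
```

arm_command([
  [[0,0,0,0,0,30,-1],[0,0,0,0,0,60,-1],[0,0,0,0,0,80,-1],[0,0,0,0,0,80,-1],[0,0,0,0,0,80,-0.1],[0,0,0,0,0,80,-0.1],[0,0,0,0,0,80,-0.1],[0,0,0,0,0,80,-0.1]],
])

```text
time_s: 30.15
position: [0.4299, -0.2873, 0.084]
tool_rot: [0.002, 1.0, -0.001, 0.001]
force: [-0.7, -0.1, 0.8]
finger_gap: 0.0417
grip_force: 0.0
```

arm_command([
  [[0,0,0,0,0,-30,0],[0,0,0,0,0,-60,0],[0,0,0,0,0,-90,0],[0,0,0,0,40,-100,0],[0,0,0,20,80,-110,0],[0,0,0,40,120,-110,0],[0,0,0,60,160,-110,0],[0,0,0,80,200,-110,0]],
])

```text
time_s: 30.82
position: [0.355, -0.0971, 0.1933]
tool_rot: [0.002, 1.0, -0.001, 0.001]
force: [0.8, 0.1, 0.4]
finger_gap: 0.0461
grip_force: 0.0
```

arm_command([
  [[0,0,0,0,0,0,0],[0,0,0,0,0,0,0],[0,0,0,0,0,0,0],[0,0,0,0,0,0,0]],
])

```text
time_s: 31.15
position: [0.3563, -0.0993, 0.1931]
tool_rot: [0.002, 1.0, -0.001, 0.001]
force: [0.1, -0.4, -0.4]
finger_gap: 0.0458
grip_force: 0.0
```

```bash
python3 - <<'E'
from seg import *
t=snap('top','t11.png'); print('tub');seg(t,.01,.06,30,(.38,.54,-.40,-.24)); print('shelf');seg(t,.012,.13,25,(.2,.95,-.7,.7))
seg(t,.079,.1,10,(.6,.75,-.15,.15))
im=cv2.imread('pics/t11.png'); cv2.imwrite('pics/t11c.png',cv2.resize(im[110:310,150:510],None,fx=2.2,fy=2.2,interpolation=cv2.INTER_CUBIC))
E
```

```text
tub
[480. 227.] 97 ctr [ 521.8 -397.8] size [35.6  3.4] ang 3.5 z [13.4 35.3 57.4]
[454. 242.] 236 ctr [ 483.9 -335.6] size [38.6 32. ] ang 1.2 z [16.9 34.6 37.8]
[430. 246.] 195 ctr [ 474.  -276.8] size [49.7 27.1] ang 84.3 z [19.2 27.  30.1]
[435. 265.] 228 ctr [ 426.9 -284. ] size [38.3 30.7] ang 1.2 z [17.2 34.4 37.9]
[450. 264.] 174 ctr [ 429.3 -323.2] size [36.4 35.1] ang 24.0 z [19.1 32.7 39.1]
shelf
[312. 127.] 963 ctr [784.6  27.4] size [250.4  33.7] ang 87.3 z [18.8 28.4 34.1]
[185. 141.] 472 ctr [736.8 371.1] size [53.  52.1] ang 11.2 z [17.2 59.1 63.6]
[331. 164.] 2297 ctr [683.3  23.7] size [227.3  98.9] ang 82.3 z [64.2 70.1 73.9]
[446. 173.] 336 ctr [ 664.5 -318.9] size [ 85.5 121.4] ang 11.9 z [13.5 21.9 26.1]
[458. 254.] 2254 ctr [ 456.9 -318.6] size [204.  182.4] ang 6.1 z [18.  65.9 82.6]
[195. 253.] 1053 ctr [443. 322.] size [180.1 152.5] ang 10.7 z [15.  38.  43.2]
[183. 234.] 119 ctr [493.9 367. ] size [29.2 29.4] ang 84.9 z [15.4 24.6 34.3]
[455. 243.] 233 ctr [ 483.9 -335.6] size [38.6 32. ] ang 1.2 z [18.6 34.6 37.8]
[430. 246.] 191 ctr [ 474.5 -274. ] size [44.4 25.8] ang 82.0 z [21.4 27.1 30.1]
[186. 255.] 166 ctr [438.8 354.5] size [30.8 34.1] ang 0.8 z [19.  29.5 32.5]
[435. 265.] 227 ctr [ 426.9 -284. ] size [38.3 30.7] ang 1.2 z [17.7 34.4 37.9]
[450. 264.] 174 ctr [ 429.3 -323.2] size [36.4 35.1] ang 24.0 z [19.1 32.7 39.1]
[214. 273.] 140 ctr [394.1 282.5] size [46.1 19.6] ang 2.0 z [16.1 24.  37.2]
[191. 277.] 120 ctr [383.1 339.4] size [27.6 29.2] ang 39.5 z [18.6 25.7 33.4]
[333. 162.] 65 ctr [677.  -18.5] size [ 7.8 49. ] ang 82.3 z [86.8 90.1 92.7]
```

View pics/t11c.png

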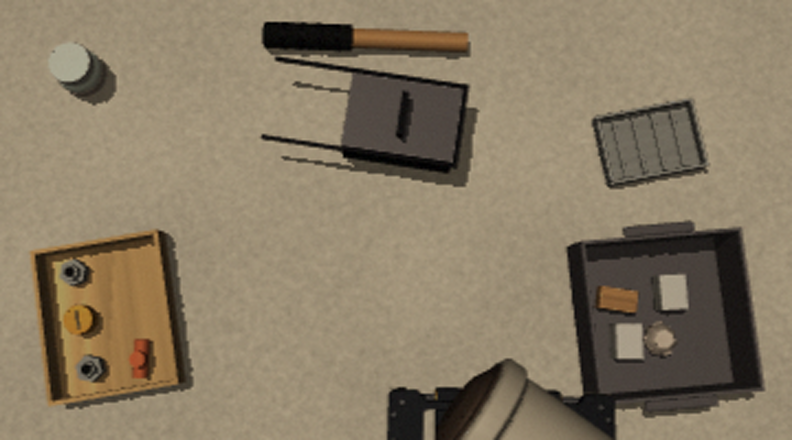

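The four pieces are in the tub, around crop pixels (615–690, 290–345). The lid is shut and the four other fittings are still in the crate. Before handing in, I'll check that nothing was hidden near the arm or against the tub.

```bash
python3 - <<'E'
from seg import *
print('wrist start');seg(dict(np.load('s_wrist1.npz')),.012,.06,40,(-.2,.9,-.7,.9))
s=snap('scene'); print('scene now');seg(s,.012,.06,25,(.0,.95,-.8,.8))
E
```

```text
wrist start
[221. 374.] 2618 ctr [399.1 335.6] size [102.  112.5] ang 10.7 z [14.2 27.6 39.8]
[248. 396.] 46 ctr [422.9 361.3] size [22.5  6.2] ang 70.3 z [12.5 14.5 17.2]
scene now
[321. 117.] 356 ctr [62.1 22.4] size [ 73.6 159.7] ang 23.4 z [12.5 22.8 53.9]
[420. 184.] 1052 ctr [444.5 320.9] size [184.7 154.3] ang 10.2 z [14.  28.8 39.8]
[ 85. 180.] 328 ctr [ 350.6 -789.9] size [ 19.7 116.2] ang 90.0 z [13.8 36.8 56.7]
[220. 179.] 644 ctr [ 405.9 -361.7] size [114.3 223. ] ang 45.7 z [15.3 37.  57.9]
[420. 171.] 59 ctr [387.5 338.7] size [28.3 25.7] ang 67.7 z [13.5 22.3 31.3]
[229. 214.] 620 ctr [ 499.  -270.7] size [129.  254.6] ang 50.3 z [15.  35.8 56.5]
[428. 183.] 92 ctr [441.4 353.4] size [32.1 35.1] ang 78.2 z [13.3 26.4 29.6]
[231. 195.] 410 ctr [ 457.2 -307.2] size [ 87.  101.2] ang 13.6 z [17.1 31.1 36.5]
[220. 253.] 305 ctr [ 666.4 -319.6] size [ 88.2 119.9] ang 12.4 z [12.8 19.6 23.7]
[463. 256.] 399 ctr [742.4 372.3] size [52.6 53.1] ang 19.9 z [17.7 53.7 59.5]
[323. 260.] 355 ctr [722.8 -25.2] size [130.1   6.2] ang 82.1 z [14.7 33.9 52.9]
[347. 282.] 906 ctr [791.2  27.1] size [247.9  31.2] ang 89.4 z [15.8 25.8 31.6]
```

Nothing is left on the shelf, so I'm handing in.

```bash
python3 -c "
from plant import arm
print(arm.job_done())"
```

```text
the job is handed in; nothing more can be done
None
```

I handed the job in after about 31 s of robot time, with no verdict shown: all four pieces of debris are in the tub, the cartridge is upright in the case with the lid slid shut to its stop (about 22 N felt), the other fittings are still in the crate, and the soap dish, plunger handle and jar are where they were.

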